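Set the focus slide against its stop

TASK

Set the focus of the bench magnifier: with closed fingertips press down the sprung pad in the middle of the carriage to free its brake and, keeping it pressed, push the carriage along the rail toward the ring until it is right up against the marked stop block. Then lift the fingers off so that the pad springs up and the brake holds it there. Only press and push: do not force the carriage along with the brake on, do not touch the lens, and leave the ring, the beeswax and the loupe where they are.

Things in the scene. Friction and masses are not known exactly. Their poses are not given: they have to be found in the camera images.
- rail: Focus rail fixed to the bench: aluminium channel 72 mm wide, 300 mm long, top 26 mm above the bench. Origin at bench height under the channel's middle. Its y axis points along the rail from the carriage to the stop and the ring (direction of travel), z up, x across. A 44 mm square wooden plinth, top 48 mm above the bench, stands 185 mm along +y.
- carriage (a joint): Carriage position along the rail (m), 0 at the rear, growing toward the stop. It is 94 mm long, 36 mm wide, with a black cheek 12 mm thick at each end (tops 52 mm above the bench, 70 mm apart inside); the pad lies between them. Brake on: it resists with roughly 10 N; freed, it slides with 1 to 3 N.
- pad (a joint): How far the brake pad is pressed down (m): 0 released, 0.006 fully down. Spring: about 12 N at the start of the press, 15 N fully down. Pressed by 1.5 mm or more the brake is free; released, it grips again.
- pad_top (a point): Centre of the top of the ribbed steel pad in the middle of the carriage, 34 mm across by 64 mm along the rail. 40 mm above the bench when released, 12 mm below the cheek tops; moves with carriage and pad. The front cheek's inner face is 35 mm ahead of it along the rail's +y and may be pushed.
- carriage_front (a point): Centre line of the front face of the front cheek, 47 mm ahead of the carriage's middle, 31 mm above the bench: the face that meets the stop.
- stop: Dark steel stop block clamped rigidly across the rail, 81 mm wide, 14 mm thick along the rail, top 35 mm above the bench; scribed white arrow on top, thumbscrew at one side. Origin at bench height under the middle of its face toward the carriage; axes as the rail's. The carriage is against it when carriage_front lies at 0 on its y axis (negative: still short of it).
- lens (a point): Centre of the round magnifying lens, 37 mm across and 4 mm thick, upright on a bracket ahead of the front cheek; rides with the carriage, 60 mm ahead of its middle and 56 mm above the bench (top at 75 mm), and passes over the stop. Not to be touched.
- ring: Loose green wax ring, about 38 mm across and 14 mm high, lying on the plinth beyond the stop. Origin at the centre of its underside. Leave alone.
- beeswax: Loose round cake of beeswax, 44 mm across and 22 mm high, on the bench on the robot's side of the rail. Origin at the centre of its underside. Leave alone.
- loupe: Loose folding loupe, 66 x 40 mm and 12 mm high, on the bench on the far side of the rail. Origin at the centre of its underside. Leave alone.

How it is judged:
By the outcome, as a careful person would: the job done as asked, in the order asked, and still so for the second after the job is handed in, with the robot touching nothing.
It also fails if it takes over 35 s, if anything falls off the work surface, if the arm or the gripper's body presses on something with over 40 N, if the wrist force passes 120 N, or if a joint passes its speed limit or range.

ROBOT

A 6-joint arm with a two-finger parallel gripper is mounted at the origin on a cart in front of the work surface, level with it; the furniture and walls round the work are solid. World frame = base frame: x ahead of the robot, y to its left, z up, the work surface at z = 0. Lengths are in m, angles in rad, forces in N, time in s.
With the tool pointing down it reaches from about 0.3 to 0.95 m from the base axis. Payload 3.1 kg.
Tool frame: the origin (TCP) lies midway between the tips of the shut fingers; the grasp point (between the pads) lies 19 mm behind it; z points along the fingers, y is the direction in which the jaws open and shut (so a half turn about z gives the same grasp; the last joint's range is limited). The gripper opens to 85 mm and grips with 20 to 120 N. Pads are 22 mm wide; open, the fingers measure 114 mm over their backs; the gripper's body (76 mm by 85 mm) begins 54 mm behind the grasp point. The pads swing forward as they close: fully open they stand 13 mm farther back than shut.
Start: joints at [-1.195, 0.308, 1.634, -0, 1.2, -0.07], TCP at [0.269, -0.564, 0.231] pointing down, gripper open.
Joint ranges: [-3.06, 3.06], [-0.79, 1.96], [0.05, 2.63], [-1.19, 4.34], [0.05, 2.64], [-2.94, 2.94]. Speed limits (rad/s): [2.79, 2.79, 3.14, 3.14, 3.14, 3.14].

INTERFACE

Orientations are given as a 3x3 rotation matrix whose columns are the frame's x, y, z axes.
In Python, from bench import readout, eyes, arm, finder gives the robot as it stands.
- The arm moves only by the tool carry_out, never from a script. Its arguments are lists of equal length, an entry for each row: "gripper": the opening, from 0 (shut) to 1 (fully open); "translation": the shift along the tool's x, y, z in units of 25 mm (1.0 is 25 mm), a list of three; "angular": the turn, a rotation vector about the tool's x, y, z in units of 6 degrees (1.0 is 6 degrees), a list of three. In form: {"gripper": [gripper, ...], "translation": [[tx, ty, tz], ...], "angular": [[ax, ay, az], ...]}. A call has exactly 8 rows; each row is the pose to reach, as a shift and turn from the pose commanded when the call began, along the tool's axes at that moment; what a row does not reach only later rows make up. A row lasts 1/12 s, in which the tool goes at most 41.7 mm and 7.16 degrees, less where a joint would pass 70% of its speed; a pose out of reach is approached as far as the arm can. A call with a gripper value outside its range is refused whole. The fingers move at their own pace and stop on an object; the grip force is fixed at half the most. Time passes only in rows, so rows that repeat a pose let the fingers close, or fill a call up. It gives the time, the measured TCP pose, the force and the opening at its end, in the units of the state.
- readout.read_state(): the state, without advancing time (a new reading comes with each control period).
- eyes.snapshot(name): name is "side" or "top"; returns the picture (400x640x3 uint8, red, green, blue); there is no depth.
- eyes.calibration(name): a dict with "vfov" (degrees; the focal length in pixels is half the picture's height over the tangent of half this angle, whatever the lens; pixels are square), "cx", "cy" (the principal point, pixels), "eye" and "attitude" of the camera in the world. Camera axes: x right, y down, z forward; pixel columns grow to the right and rows downward; lengths in m; the calibration is good to about 2 mm. A picture is of the moment at which its call begins. calibration takes no time and is no camera call.
- arm.close_job(): hands the job in, once; it reports no verdict.
Trained networks look in the newest picture that a camera, given by its name, has taken for a name from the list of things; names that differ only in an ending like _2 or _b are one class to them, and where a whole thing is asked for, a point or a joint stands for the part that bears it (a point fixed in the world has none). Each returns a list of dicts, best first, with "confidence" (0 to 1); they miss things now and then, are a little off and sometimes report something else, mostly with a low value. They report only what shows in the picture. A call takes as long as a camera call.
- finder.spot_in(label, camera): "xy" ([column, row] in pixels, amid what is visible of it).
- finder.landmark_of(label, camera): "xy" ([column, row] in pixels: a listed point, or the origin of a listed thing).
The state is a dict: "clock": time; "q": joint angles; "joint_velocities": joint speeds; "joint_efforts": joint torques, N m; "ee_pos": TCP position; "orientation": TCP orientation; "contact_force": force on the tool from outside, world axes, zero at the start; "torque": the same for the moment, N m; "grip_width": finger opening in m.
Only numpy, scipy, OpenCV 4.12 (cv2) and the standard library are available. Lean on these libraries where they do the work, as an engineer would, in place of code of your own. Each camera call takes 0.05 s, during which the arm holds its last target. There are 200 camera calls.

## Working session

There is one attempt and no reset: what is moved stays moved. The work goes in short steps, Python scripts to look and compute and a tool call to move; the robot and the scene stay as the last step left them, time stands still between calls to the robot, and variables do not carry over. Pictures are saved under pics/ and viewed, about 8 in all and at most 12, crops included, and the job is handed in when it is done.

Besides the shell and the picture viewer there is one more tool, called after "Call:" as a command line: name --argument value ..., lists and objects as JSON in quotes. carry_out: Moves the arm, as the interface text tells. Its arguments: {"type":"object","properties":{"gripper":{"type":"array","items":{"type":"number"}},"translation":{"type":"array","items":{"type":"array","items":{"type":"number"}}},"angular":{"type":"array","items":{"type":"array","items":{"type":"number"}}}},"required":["gripper","translation","angular"]}

```bash
mkdir -p pics
cat > h.py <<'E'
import numpy as np, cv2
from bench import readout, eyes, arm, finder
def cam(n):
    c=eyes.calibration(n); f=200/np.tan(np.radians(c['vfov'])/2)
    return f,c['cx'],c['cy'],np.array(c['eye']),np.array(c['attitude'])
def ray(n,uv):
    f,cx,cy,e,R=cam(n); d=R@np.array([(uv[0]-cx)/f,(uv[1]-cy)/f,1]); return e,d/np.linalg.norm(d)
def atz(n,uv,z):
    e,d=ray(n,uv); return e+d*(z-e[2])/d[2]
def tri(a,b):
    (e1,d1),(e2,d2)=ray('side',a),ray('top',b)
    s=np.linalg.lstsq(np.c_[d1,-d2],e2-e1,rcond=None)[0]
    p,q=e1+s[0]*d1,e2+s[1]*d2; return (p+q)/2,np.linalg.norm(p-q)
def proj(n,p):
    f,cx,cy,e,R=cam(n); c=R.T@(np.array(p)-e); return np.array([cx+f*c[0]/c[2],cy+f*c[1]/c[2]])
def snap(n,fn):
    im=eyes.snapshot(n); cv2.imwrite('pics/'+fn,im[:,:,::-1]); return im
E
python3 - <<'E'
from h import *
np.set_printoptions(precision=4,suppress=True)
for n in('side','top'):
    snap(n,n+'0.png'); print(n,cam(n))
Z=dict(pad_top=.04,carriage_front=.031,stop=0,lens=.056,ring=.048,beeswax=0,loupe=0,rail=0)
for l,z in Z.items():
    r={}
    for n in('side','top'):
        o=finder.landmark_of(l,n)
        if o: r[n]=o[0]['xy']; print(l,n,np.round(o[0]['xy'],1),round(o[0]['confidence'],2),atz(n,o[0]['xy'],z))
    if len(r)==2: print('  tri',tri(r['side'],r['top']))
print(readout.read_state())
E
```

```text
side (np.float64(370.10202933048976), 321.3967290948961, 199.39825866018808, array([0.0219, 0.6135, 0.4952]), array([[-0.7112, -0.3638,  0.6016],
       [-0.7029,  0.3532, -0.6174],
       [ 0.0122, -0.8619, -0.5069]]))
top (np.float64(408.6384603271132), 314.45039902448224, 195.62607949356925, array([0.4099, 0.1185, 0.9144]), array([[-0.0154, -0.9918,  0.1268],
       [-0.9997,  0.0131, -0.0191],
       [ 0.0173, -0.1271, -0.9917]]))
pad_top side [357.6 176.7] 0.39 [ 0.5791 -0.098   0.04  ]
pad_top top [404.3 166.2] 0.92 [ 0.584  -0.0958  0.04  ]
  tri (array([ 0.582 , -0.0976,  0.0393]), np.float64(0.005216782459758435))
carriage_front top [388.6 173. ] 0.86 [ 0.5709 -0.0626  0.031 ]
stop side [327.1 226.1] 0.63 [0.5131 0.0888 0.    ]
stop top [326.4 206.1] 0.56 [0.5027 0.0743 0.    ]
  tri (array([ 0.5096,  0.0799, -0.0034]), np.float64(0.017372830797178194))
lens side [350.5 177.2] 0.66 [ 0.5705 -0.0574  0.056 ]
lens top [382.1 178.2] 0.94 [ 0.5553 -0.0431  0.056 ]
  tri (array([ 0.5544, -0.04  ,  0.068 ]), np.float64(0.00294502012790525))
ring side [320.5 222.4] 0.73 [0.4852 0.1
[... 423 characters left out ...]
0577 0.    ]
  tri (array([ 0.6199,  0.0599, -0.0004]), np.float64(0.006638135358933152))
rail top [367.2 180.6] 0.91 [ 0.5597 -0.0195  0.    ]
{'clock': 0.9, 'q': array([-1.1947,  0.3081,  1.6338,  0.    ,  1.1997, -0.0697]), 'joint_velocities': array([ 0.0003, -0.0015,  0.0004,  0.0001, -0.0005, -0.0003]), 'joint_efforts': array([  0.0021, -41.5269, -27.709 ,   0.0001,   0.0007,   0.    ]), 'ee_pos': array([ 0.2695, -0.564 ,  0.2313]), 'orientation': array([[ 0.9023,  0.4311,  0.    ],
       [ 0.4311, -0.9023, -0.    ],
       [ 0.    ,  0.0001, -1.    ]]), 'contact_force': array([ 0.2891, -0.3282,  0.8891]), 'torque': array([-0.0329,  0.0363,  0.0575]), 'grip_width': 0.08538241283456353}
```

Run:
```python
import cv2
for n,(x,y,w,h) in dict(top=(260,120,200,150),side=(260,130,160,120)).items():
    im=cv2.imread(f'pics/{n}0.png')[y:y+h,x:x+w]; cv2.imwrite(f'pics/{n}0c.png',cv2.resize(im,(800,600),interpolation=cv2.INTER_CUBIC))
```

```text
(no output)
```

View pics/top0c.png

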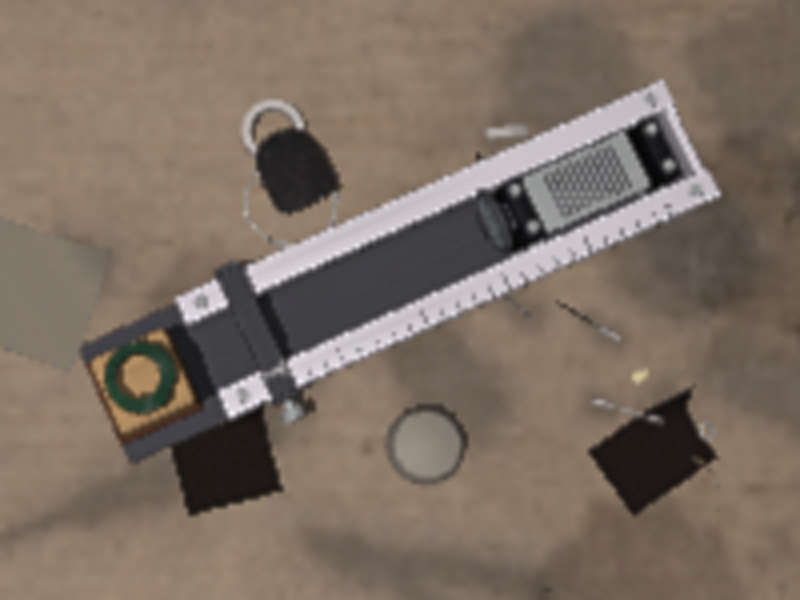

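View pics/side0c.png

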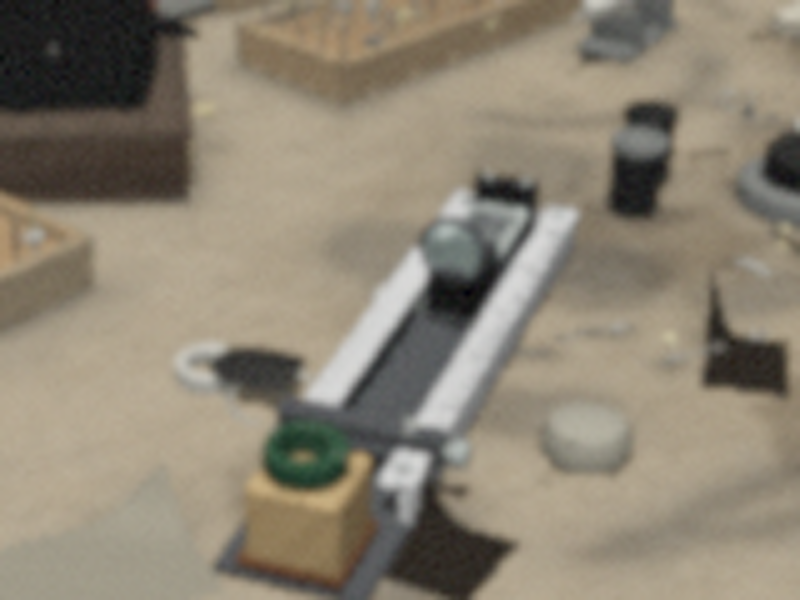

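The top crop (4x, offset 260,120) shows the rail running from rear (690,140) to the stop at about (262,330), with the pad at about (587,183), the lens at (495,220), the ring at (140,378) and the beeswax at (427,445). The side crop agrees: the lens is ahead of the pad and the stop sits just before the plinth.

Run:
```python
from h import *
np.set_printoptions(precision=4,suppress=True)
T=lambda c,z: atz('top',(260+c[0]/4,120+c[1]/4),z)
A,B,C,D=[T(c,.026) for c in((662,83),(718,192),(178,300),(228,416))]
print(A,B,C,D,'w',np.linalg.norm(A-B),np.linalg.norm(C-D),'L',np.linalg.norm(A-C),np.linalg.norm(B-D))
u=(C-A+D-B);u/=np.linalg.norm(u); mid=(A+B+C+D)/4; x=np.array([u[1],-u[0],0])
print('u',u,'x',x,'yaw deg of y',np.degrees(np.arctan2(u[1],u[0])),'mid',mid)
for nm,c,z in(('pad',(587,183),.04),('fcheek',(517,213),.052),('rcheek',(655,150),.052),('stopback L',(248,262),.035),('stopback R',(296,378),.035),('stop far L',(220,270),.035),('stop far R',(272,390),.035),('ring',(140,378),.055),('lens',(493,220),.065)):
    p=T(c,z); print(nm,p,'along',(p-mid)@u,'across',(p-mid)@x)
```

```text
[ 0.6442 -0.1495  0.026 ] [ 0.5817 -0.1776  0.026 ] [0.5252 0.1232 0.026 ] [0.4613 0.0968 0.026 ] w 0.06851138227974515 0.06912491405465566 L 0.29746221389013705 0.2996848133550707
u [-0.4011  0.916   0.    ] x [0.916  0.4011 0.    ] yaw deg of y 113.64601312968423 mid [ 0.5531 -0.0268  0.026 ]
pad [ 0.5849 -0.1012  0.04  ] along -0.0809416489069063 across -0.000719829105102603
fcheek [ 0.5665 -0.0597  0.052 ] along -0.03554782759135119 across -0.0008814263325299926
rcheek [ 0.6002 -0.1359  0.052 ] along -0.1188953126476098 across -0.0006141885533889482
stopback L [0.5444 0.0848 0.035 ] along 0.10568166572644583 across 0.036732263871152825
stopback R [0.4807 0.06   0.035 ] along 0.10849593873377096 across -0.0315110866102076
stop far L [0.5401 0.1001 0.035 ] along 0.12139540943599574 across 0.0390213248428535
stop far R [0.4744 0.0731 0.035 ] along 0.12301311806258726 across -0.032033375457470516
ring [0.4802 0.1435 0.055 ] along 0.18521621431520505 across 0.0015784402817392881
lens [ 0.5606 -0.0441  0.065 ] along -0.018894623922553415 across -9.987974891053684e-05
```

Call:
carry_out --gripper '[0, 0, 0, 0, 0, 0, 0, 0]' --translation '[[1.2, -0.74, 0], [2.4, -1.5, 0], [3.6, -2.2, 0], [4.8, -3.0, 0], [6.1, -3.7, 0], [7.3, -4.5, 0], [8.5, -5.2, 0], [9.7, -6.0, 0]]' --angular '[[0, 0, -0.9], [0, 0, -1.8], [0, 0, -2.7], [0, 0, -3.6], [0, 0, -4.6], [0, 0, -5.5], [0, 0, -6.4], [0, 0, -7.3]]'

```text
clock: 1.57
ee_pos: [0.4245, -0.3228, 0.2316]
orientation: [[0.349, 0.937, 0.001], [0.937, -0.349, -0.001], [-0.0, 0.001, -1.0]]
contact_force: [0.0, -0.3, -1.6]
grip_width: -0.0
```

```bash
cat > go.py <<'E'
import sys
from h import *
np.set_printoptions(precision=3,suppress=True)
u=np.array([-.4011,.916,0]);x=np.array([.916,.4011,0]);mid=np.array([.5531,-.0268,0])
s=readout.read_state();R=s['orientation'];p=s['ee_pos']
along,across,z=map(float,sys.argv[1:4])
t=mid+along*u+across*x+[0,0,z]
Rt=np.c_[u,x,[0,0,-1]]
print('t',s['clock'],'p',p,'along/across',(p-mid)@u,(p-mid)@x,'F rail u,x,z',s['contact_force']@np.c_[u,x,[0,0,1]],'grip',s['grip_width'])
print('units',R.T@(t-p)/.025,'rot',cv2.Rodrigues(R.T@Rt)[0].ravel()/np.radians(6))
E
python3 go.py -.063 0 .13
```

```text
t 1.5667 p [ 0.424 -0.323  0.232] along/across -0.21951992903863238 -0.236541628204556 F rail u,x,z [-0.275 -0.078 -1.631] grip -5.614665674687331e-06
units [11.081  2.443  4.061] rot [ 0.007  0.007 -7.342]
```

Call:
carry_out --gripper '[0, 0, 0, 0, 0, 0, 0, 0]' --translation '[[1.4, 0.3, 0], [2.9, 0.6, 0], [4.4, 0.95, 0.2], [5.9, 1.3, 0.6], [7.4, 1.6, 1.3], [8.8, 1.9, 2.1], [10.1, 2.2, 3.0], [11.1, 2.44, 4.0]]' --angular '[[0, 0, -0.9], [0, 0, -1.9], [0, 0, -2.9], [0, 0, -3.9], [0, 0, -4.9], [0, 0, -5.9], [0, 0, -6.8], [0, 0, -7.34]]'

```text
clock: 2.23
ee_pos: [0.5808, -0.0836, 0.1316]
orientation: [[-0.402, 0.916, 0.003], [0.916, 0.402, -0.0], [-0.002, 0.003, -1.0]]
contact_force: [0.0, 0.0, -0.3]
grip_width: -0.0
```

```bash
python3 - <<'E'
from h import *
im=snap('side','s1.png'); cv2.imwrite('pics/s1c.png',cv2.resize(im[100:250,250:450,::-1],(800,600),interpolation=cv2.INTER_CUBIC))
im=snap('top','t1.png'); cv2.imwrite('pics/t1c.png',cv2.resize(im[100:250,300:500,::-1],(800,600),interpolation=cv2.INTER_CUBIC))
p=readout.read_state()['ee_pos']; print((proj('side',p)-[250,100])*4,(proj('top',p)-[300,100])*4)
E
python3 go.py -.063 0 .06
```

```text
[425.20949622 195.4660266 ] [430.76872789 244.63684638]
t 2.3333 p [ 0.577 -0.082  0.127] along/across -0.059818139281027576 -0.0003611124734625376 F rail u,x,z [ 0.031 -1.2   -0.263] grip -0.00010568714821011255
units [-0.142  0.03   2.662] rot [-0.055 -0.054  0.004]
```

View pics/s1c.png

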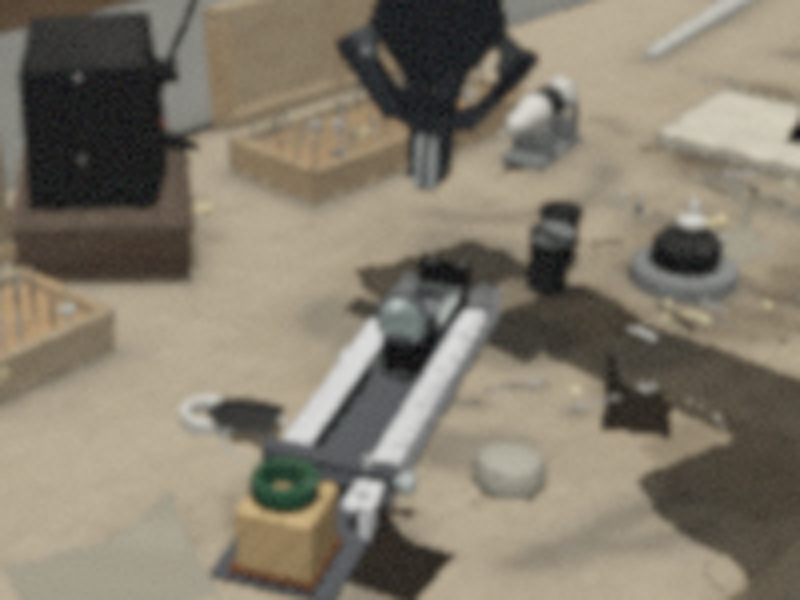

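View pics/t1c.png

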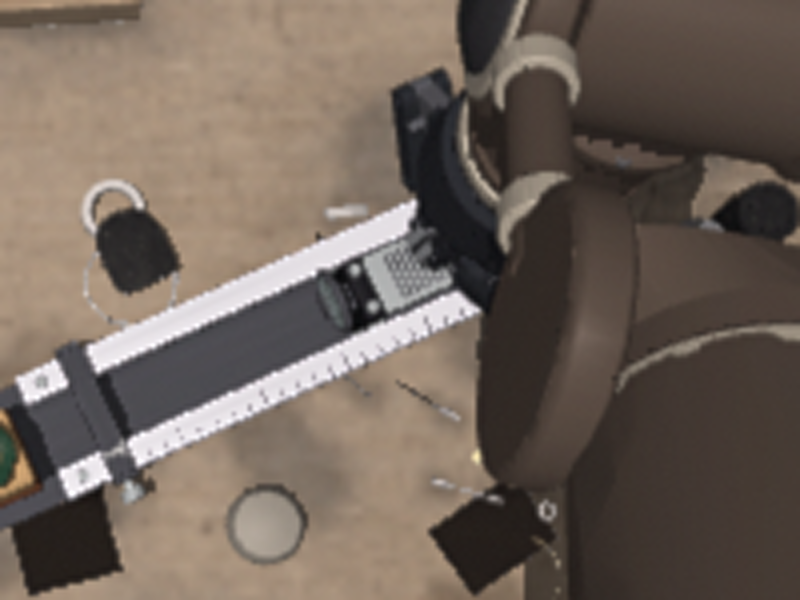

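The tip is above the front part of the pad: (430,245) in the top crop and (427,187) in the side crop, where my projection puts it. Descend to just above the pad.

Call:
carry_out --gripper '[0, 0, 0, 0, 0, 0, 0, 0]' --translation '[[-0.2, 0, 0.4], [-0.25, 0, 1.0], [-0.25, 0, 1.7], [-0.25, 0, 2.2], [-0.25, 0, 2.6], [-0.25, 0, 2.9], [-0.25, 0, 3.1], [-0.25, 0, 3.1]]' --angular '[[0, 0, 0], [0, 0, 0], [0, 0, 0], [0, 0, 0], [0, 0, 0], [0, 0, 0], [0, 0, 0], [0, 0, 0]]'

```text
clock: 3.0
ee_pos: [0.5804, -0.0919, 0.0529]
orientation: [[-0.396, 0.918, -0.001], [0.918, 0.396, 0.0], [0.001, -0.001, -1.0]]
contact_force: [-0.6, -0.0, -0.2]
grip_width: 0.0002
```

```bash
python3 go.py -.066 0 .036;python3 - <<'E'
from h import *
im=snap('side','s2.png'); cv2.imwrite('pics/s2c.png',cv2.resize(im[140:215,310:410,::-1],(800,600),interpolation=cv2.INTER_CUBIC))
E
```

```text
t 3.0 p [ 0.58  -0.092  0.053] along/across -0.07060475420978807 -0.0011432805652283994 F rail u,x,z [ 0.227 -0.562 -0.184] grip 0.00022980639341619284
units [0.184 0.046 0.678] rot [-0.011 -0.007 -0.05 ]
```

View pics/s2c.png

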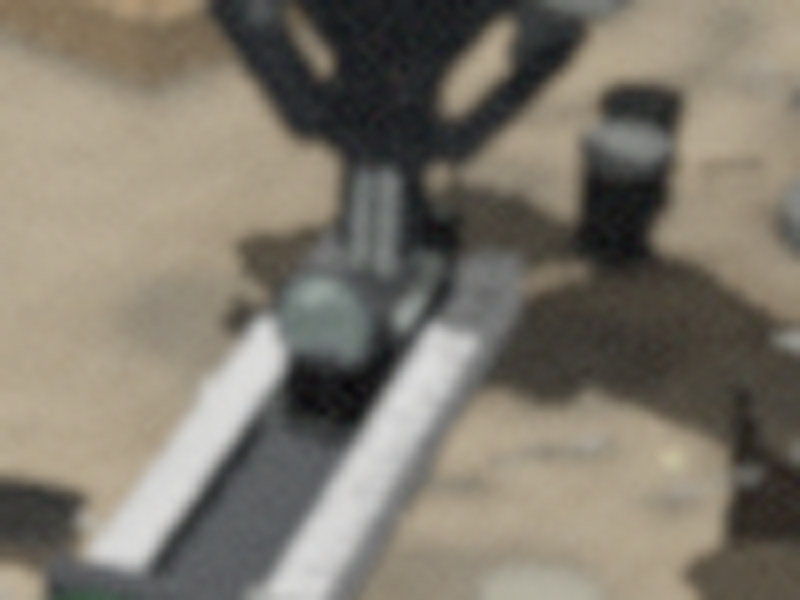

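The tip (375,265 in this crop) is between the cheeks, behind the lens (330,320), and over the pad. Press.

Call:
carry_out --gripper '[0, 0, 0, 0, 0, 0, 0, 0]' --translation '[[0, 0, 0.15], [0, 0, 0.3], [0, 0, 0.42], [0, 0, 0.52], [0, 0, 0.6], [0, 0, 0.66], [0, 0, 0.7], [0, 0, 0.7]]' --angular '[[0, 0, 0], [0, 0, 0], [0, 0, 0], [0, 0, 0], [0, 0, 0], [0, 0, 0], [0, 0, 0], [0, 0, 0]]'

```text
clock: 3.72
ee_pos: [0.5815, -0.092, 0.0383]
orientation: [[-0.397, 0.918, -0.0], [0.918, 0.397, -0.001], [-0.001, -0.0, -1.0]]
contact_force: [-5.3, -0.3, 11.6]
grip_width: 0.0001
```

```bash
python3 go.py -.066 0 .036
```

```text
t 3.7167 p [ 0.582 -0.092  0.038] along/across -0.07111137299897649 -0.00013553019818752344 F rail u,x,z [ 1.863 -4.958 11.56 ] grip 0.00010282372431503426
units [0.205 0.005 0.091] rot [-0.003  0.006 -0.039]
```

Call:
carry_out --gripper '[0, 0, 0, 0, 0, 0, 0, 0]' --translation '[[0, 0, 0.04], [0, 0, 0.08], [0, 0, 0.12], [0, 0, 0.15], [0, 0, 0.15], [0, 0, 0.15], [0, 0, 0.15], [0, 0, 0.15]]' --angular '[[0, 0, 0], [0, 0, 0], [0, 0, 0], [0, 0, 0], [0, 0, 0], [0, 0, 0], [0, 0, 0], [0, 0, 0]]'

```text
clock: 4.38
ee_pos: [0.5817, -0.0922, 0.0352]
orientation: [[-0.397, 0.918, 0.0], [0.918, 0.397, -0.001], [-0.001, -0.0, -1.0]]
contact_force: [-4.2, -0.7, 14.0]
grip_width: 0.0
```

```bash
python3 go.py -.066 0 .036
```

```text
t 4.3833 p [ 0.582 -0.092  0.035] along/across -0.07137827193117778 -8.867464141209971e-05 F rail u,x,z [ 1.05  -4.096 14.026] grip 8.375920068843704e-07
units [ 0.215  0.003 -0.033] rot [-0.002  0.01  -0.039]
```

Call:
carry_out --gripper '[0, 0, 0, 0, 0, 0, 0, 0]' --translation '[[0.1, 0, 0], [0.25, 0, 0], [0.45, 0, 0], [0.7, 0, 0], [0.95, 0, 0], [1.2, 0, 0], [1.45, 0, 0], [1.7, 0, 0]]' --angular '[[0, 0, 0], [0, 0, 0], [0, 0, 0], [0, 0, 0], [0, 0, 0], [0, 0, 0], [0, 0, 0], [0, 0, 0]]'

```text
clock: 5.05
ee_pos: [0.5651, -0.0541, 0.0352]
orientation: [[-0.398, 0.917, 0.001], [0.917, 0.398, -0.003], [-0.003, -0.0, -1.0]]
contact_force: [-4.5, -3.8, 13.3]
grip_width: 0.0003
```

```bash
python3 go.py .0 0 .0355
python3 - <<'E'
from h import *
im=snap('top','t3.png'); cv2.imwrite('pics/t3c.png',cv2.resize(im[120:240,290:450,::-1],(800,600),interpolation=cv2.INTER_CUBIC))
for l in('lens','carriage_front','pad_top'):
  for n in('top',): print(l,[(np.round(o['xy'],1),round(o['confidence'],2)) for o in finder.landmark_of(l,n)[:1]])
E
```

```text
t 5.05 p [ 0.565 -0.054  0.035] along/across -0.02979182111347551 5.149178723740349e-06 F rail u,x,z [-1.678 -5.699 13.295] grip 0.00030602107457801647
units [ 1.192 -0.004 -0.015] rot [-0.001  0.029 -0.032]
lens [(array([365.5, 186.2]), 0.76)]
carriage_front [(array([374.3, 179.3]), 0.55)]
pad_top [(array([364. , 232.6]), 0.72)]
```

View pics/t3c.png

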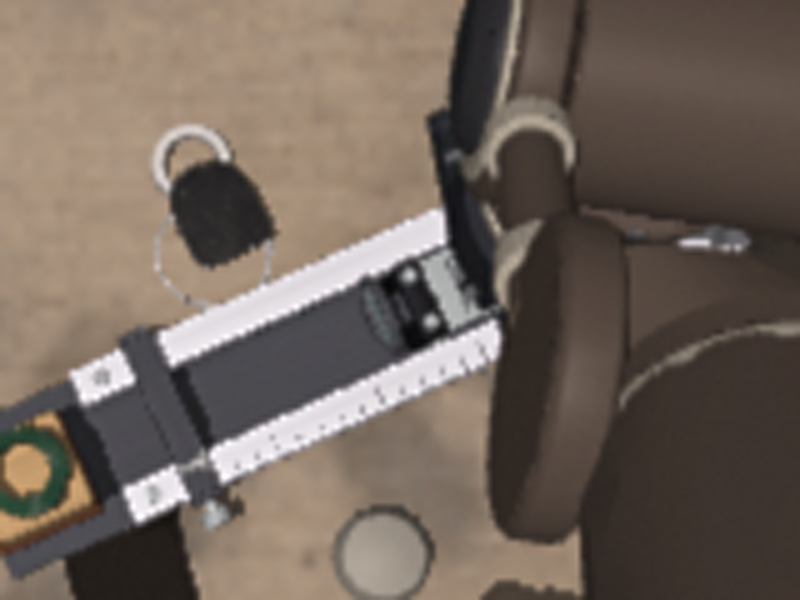

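The carriage is riding along: the lens has moved from column 382 to 366, about 41 mm, so there is no slip. The remaining gap is about 95 mm.

Call:
carry_out --gripper '[0, 0, 0, 0, 0, 0, 0, 0]' --translation '[[0.3, 0, 0], [0.65, 0, 0], [1.05, 0, 0], [1.45, 0, 0], [1.85, 0, 0], [2.25, 0, 0], [2.6, 0, 0], [2.8, 0, 0]]' --angular '[[0, 0, 0], [0, 0, 0], [0, 0, 0], [0, 0, 0], [0, 0, 0], [0, 0, 0], [0, 0, 0], [0, 0, 0]]'

```text
clock: 5.92
ee_pos: [0.5366, 0.0112, 0.0348]
orientation: [[-0.398, 0.917, 0.0], [0.917, 0.398, -0.002], [-0.002, -0.001, -1.0]]
contact_force: [-4.3, -4.2, 13.3]
grip_width: -0.0003
```

```bash
python3 go.py .066 0 .0355
python3 - <<'E'
from h import *
im=snap('top','t4.png'); cv2.imwrite('pics/t4c.png',cv2.resize(im[150:240,270:390,::-1],(800,600),interpolation=cv2.INTER_CUBIC))
E
```

```text
t 5.9167 p [0.537 0.011 0.035] along/across 0.04138316944272254 0.00013371811100912852 F rail u,x,z [-2.116 -5.578 13.273] grip -0.0003369856489790967
units [ 0.984 -0.008 -0.03 ] rot [-0.007  0.017 -0.029]
```

View pics/t4c.png

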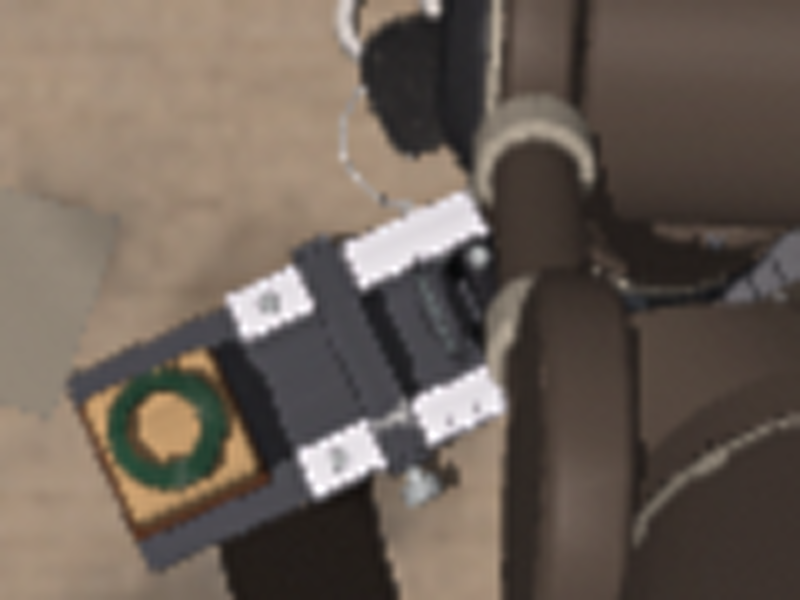

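The gap is now about 25 mm, with the cheek screw at (480,255) and the stop face at (365,300). Continue gently and watch for the force to rise.

Call:
carry_out --gripper '[0, 0, 0, 0, 0, 0, 0, 0]' --translation '[[0.08, 0, 0], [0.18, 0, 0], [0.28, 0, 0], [0.38, 0, 0], [0.48, 0, 0], [0.58, 0, 0], [0.66, 0, 0], [0.72, 0, 0]]' --angular '[[0, 0, 0], [0, 0, 0], [0, 0, 0], [0, 0, 0], [0, 0, 0], [0, 0, 0], [0, 0, 0], [0, 0, 0]]'

```text
clock: 6.63
ee_pos: [0.5296, 0.0272, 0.0347]
orientation: [[-0.398, 0.917, -0.0], [0.917, 0.398, -0.002], [-0.002, -0.001, -1.0]]
contact_force: [-4.4, -3.8, 14.3]
grip_width: -0.0001
```

```bash
python3 go.py .066 0 .0355
```

```text
t 6.6333 p [0.53  0.027 0.035] along/across 0.058878340313015906 0.00015049066079090263 F rail u,x,z [-1.711 -5.553 14.312] grip -5.121303550853776e-05
units [ 0.285 -0.007 -0.033] rot [-0.01   0.017 -0.031]
```

Call:
carry_out --gripper '[0, 0, 0, 0, 0, 0, 0, 0]' --translation '[[0.05, 0, 0], [0.1, 0, 0], [0.15, 0, 0], [0.2, 0, 0], [0.25, 0, 0], [0.3, 0, 0], [0.34, 0, 0], [0.36, 0, 0]]' --angular '[[0, 0, 0], [0, 0, 0], [0, 0, 0], [0, 0, 0], [0, 0, 0], [0, 0, 0], [0, 0, 0], [0, 0, 0]]'

```text
clock: 7.3
ee_pos: [0.526, 0.0355, 0.0346]
orientation: [[-0.398, 0.917, -0.0], [0.917, 0.398, -0.002], [-0.002, -0.001, -1.0]]
contact_force: [-4.7, -3.3, 13.5]
grip_width: -0.0
```

```bash
python3 go.py .066 0 .0355
```

```text
t 7.3 p [0.526 0.035 0.035] along/across 0.06789412528803701 0.00014527511293889526 F rail u,x,z [-1.088 -5.617 13.54 ] grip -2.4410139626490127e-05
units [-0.076 -0.006 -0.034] rot [-0.011  0.015 -0.032]
```

Call:
carry_out --gripper '[0, 0, 0, 0, 0, 0, 0, 0]' --translation '[[0.04, 0, 0], [0.08, 0, 0], [0.12, 0, 0], [0.16, 0, 0], [0.2, 0, 0], [0.24, 0, 0], [0.28, 0, 0], [0.3, 0, 0]]' --angular '[[0, 0, 0], [0, 0, 0], [0, 0, 0], [0, 0, 0], [0, 0, 0], [0, 0, 0], [0, 0, 0], [0, 0, 0]]'

```text
clock: 7.97
ee_pos: [0.5235, 0.0414, 0.0348]
orientation: [[-0.399, 0.917, 0.001], [0.917, 0.399, -0.004], [-0.004, -0.001, -1.0]]
contact_force: [-4.6, -8.3, 15.2]
grip_width: 0.0001
```

```bash
python3 go.py .066 0 .0355;python3 - <<'E'
from h import *
im=snap('side','s5.png'); cv2.imwrite('pics/s5c.png',cv2.resize(im[150:240,270:390,::-1],(800,600),interpolation=cv2.INTER_CUBIC))
E
```

```text
t 7.9667 p [0.523 0.041 0.035] along/across 0.07439758542442092 0.00023960322593127975 F rail u,x,z [-5.765 -7.592 15.225] grip 0.00013833729283311438
units [-0.336 -0.009 -0.028] rot [-0.01   0.035 -0.02 ]
```

View pics/s5c.png

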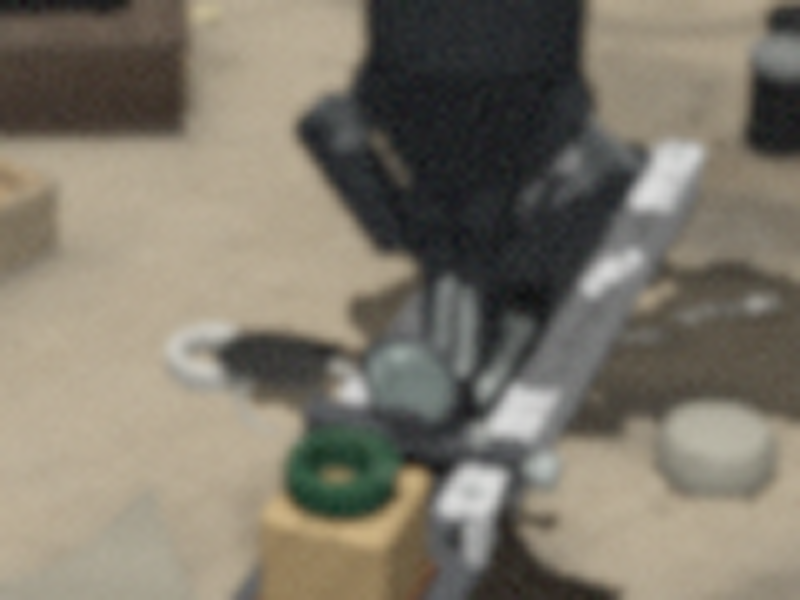

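The lens (410,385) is now over the stop and the push force has jumped from 1–2 N to about 6 N, which suggests stop contact. A little more push will confirm it.

Call:
carry_out --gripper '[0, 0, 0, 0, 0, 0, 0, 0]' --translation '[[0.04, 0, 0], [0.08, 0, 0], [0.12, 0, 0], [0.16, 0, 0], [0.2, 0, 0], [0.2, 0, 0], [0.2, 0, 0], [0.2, 0, 0]]' --angular '[[0, 0, 0], [0, 0, 0], [0, 0, 0], [0, 0, 0], [0, 0, 0], [0, 0, 0], [0, 0, 0], [0, 0, 0]]'

```text
clock: 8.68
ee_pos: [0.5238, 0.0449, 0.0355]
orientation: [[-0.4, 0.917, 0.005], [0.917, 0.4, -0.005], [-0.007, 0.003, -1.0]]
contact_force: [-0.9, -10.5, 14.1]
grip_width: 0.0003
```

```bash
python3 go.py .066 0 .0355
```

```text
t 8.6833 p [0.524 0.045 0.036] along/across 0.07745826545755465 0.001970942065397243 F rail u,x,z [-9.258 -5.048 14.074] grip 0.0002752670648859723
units [-0.459 -0.078  0.004] rot [ 0.027  0.065 -0.016]
```

Call:
carry_out --gripper '[0, 0, 0, 0, 0, 0, 0, 0]' --translation '[[0, 0, -0.1], [0, 0, -0.25], [0, 0, -0.45], [0, 0, -0.8], [0, 0, -1.3], [0, 0, -2.0], [0, 0, -2.8], [0, 0, -3.4]]' --angular '[[0, 0, 0], [0, 0, 0], [0, 0, 0], [0, 0, 0], [0, 0, 0], [0, 0, 0], [0, 0, 0], [0, 0, 0]]'

```text
clock: 9.35
ee_pos: [0.5206, 0.0484, 0.1187]
orientation: [[-0.397, 0.918, 0.0], [0.918, 0.397, 0.0], [0.0, 0.0, -1.0]]
contact_force: [-0.3, 0.0, 0.6]
grip_width: 0.0001
```

Call:
carry_out --gripper '[0, 0, 0, 0, 0, 0, 0, 0]' --translation '[[-0.5, 0, -1.0], [-1.5, 0, -2.0], [-2.7, 0, -3.0], [-4.0, 0, -3.5], [-5.3, 0, -4.0], [-6.6, 0, -4.0], [-7.6, 0, -4.0], [-8.0, 0, -4.0]]' --angular '[[0, 0, 0], [0, 0, 0], [0, 0, 0], [0, 0, 0], [0, 0, 0], [0, 0, 0], [0, 0, 0], [0, 0, 0]]'

```text
clock: 10.02
ee_pos: [0.6012, -0.1385, 0.218]
orientation: [[-0.395, 0.919, 0.002], [0.919, 0.395, -0.001], [-0.002, 0.001, -1.0]]
contact_force: [0.0, 1.0, -0.5]
grip_width: 0.0001
```

```bash
python3 go.py .066 0 .0355
python3 - <<'E'
from h import *
im=snap('top','t6.png'); cv2.imwrite('pics/t6c.png',cv2.resize(im[150:240,270:390,::-1],(800,600),interpolation=cv2.INTER_CUBIC))
im=snap('side','s6.png'); cv2.imwrite('pics/s6c.png',cv2.resize(im[150:240,270:390,::-1],(800,600),interpolation=cv2.INTER_CUBIC))
for l in('lens','carriage_front','pad_top','stop','ring','beeswax','loupe'):
  for n in('top','side'): print(l,n,[(np.round(o['xy'],1),round(o['confidence'],2)) for o in finder.landmark_of(l,n)[:1]])
E
```

```text
t 10.0167 p [ 0.601 -0.138  0.218] along/across -0.12158347732914869 -0.0007421798049081113 F rail u,x,z [ 0.921  0.452 -0.474] grip 0.0001027080492356858
units [ 7.516 -0.026  7.289] rot [ 0.009  0.016 -0.063]
lens top [(array([320.4, 204.2]), 0.63)]
lens side [(array([333.1, 207.7]), 0.84)]
carriage_front top [(array([328.7, 199.8]), 0.64)]
carriage_front side [(array([332.8, 211.2]), 0.61)]
pad_top top [(array([344.6, 193. ]), 0.9)]
pad_top side [(array([342.2, 198. ]), 0.5)]
stop top [(array([323.8, 205.4]), 0.54)]
stop side [(array([331.7, 224.3]), 0.76)]
ring top [(array([294.2, 212.3]), 0.61)]
ring side [(array([319.4, 224.5]), 0.65)]
beeswax top [(array([364.5, 232. ]), 0.59)]
beeswax side [(array([375.7, 222.2]), 0.55)]
loupe top [(array([331.2, 159. ]), 0.93)]
loupe side [(array([305.3, 206.1]), 0.56)]
```

View pics/t6c.png

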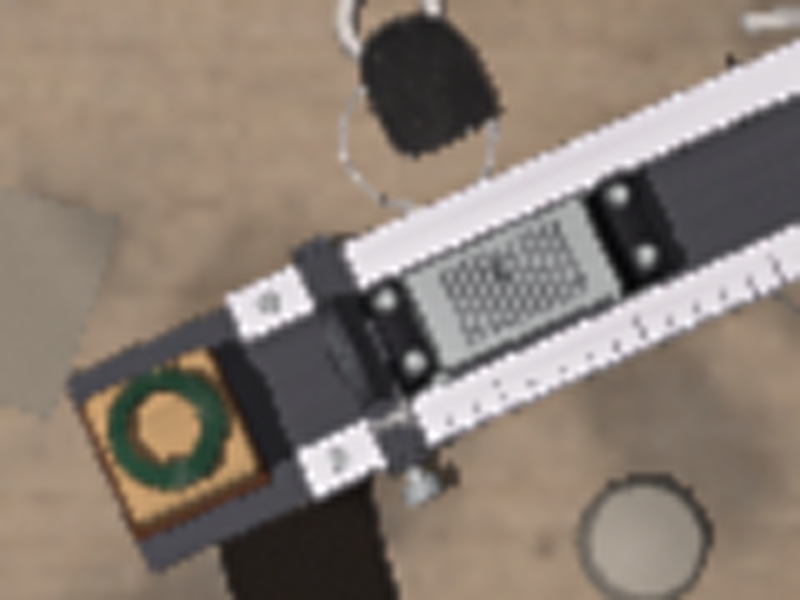

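View pics/s6c.png

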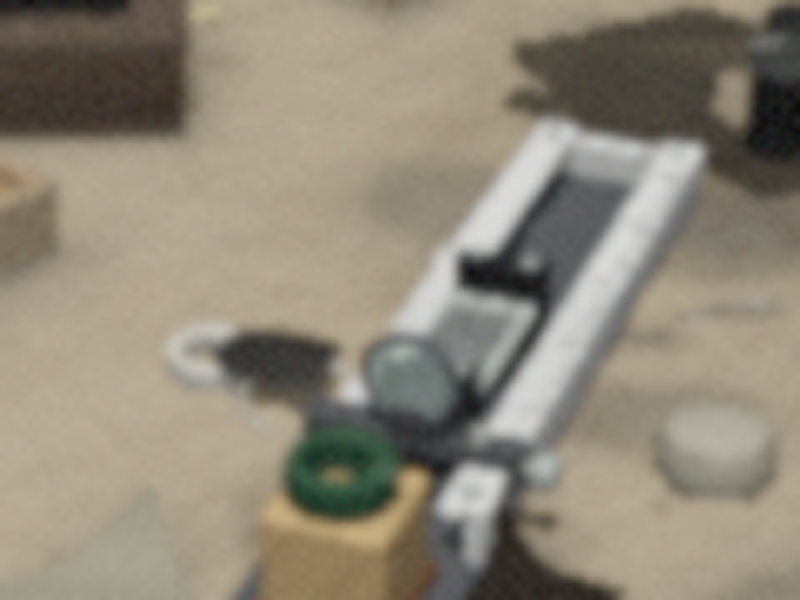

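Run:
```python
from h import *
u=np.array([-.4011,.916,0]);mid=np.array([.5531,-.0268,0])
T=lambda c,z: (atz('top',(270+c[0]*.15,150+c[1]*.15),z)-mid)@u
print('cheek screws->front face',T((398.5,331),.0525)+.006,'rear',T((632,225),.0525)+.088,'stop face vis',T((350,275),.035),T((415,425),.035))
print(readout.read_state()['contact_force']); arm.close_job()
```

```text
cheek screws->front face 0.11101796436868493 rear 0.11036857198827077 stop face vis 0.10997979439946871 0.11127178872725593
[-0.00527663 -0.1957194   0.14678254]
the job is handed in; nothing more can be done
```

The carriage is against the stop block with the brake released to hold it, and I've handed the job in at about 10.5 s of the 35 s allowed.

- **Press:** closed fingertips pushed the pad down about 4 mm at roughly 14 N before anything moved, and kept it pressed throughout.
- **Push:** the carriage then slid about 145 mm along the rail with only 1–2 N of resistance. At the stop the resistance rose to 6 N. A last 5 mm of commanded push raised it to 9 N, and I think the fingertips slipped about 3 mm on the pad there.
- **Release:** I lifted straight up with no backward pull, then moved the arm clear.

**Last checks:**
- **Position:** in the final top picture the carriage's front face measures 110–111 mm along the rail and the stop face 110–111 mm. That means contact within the roughly 2 mm the cameras can resolve.
- **Disagreement:** the first stop estimate was 107 mm, taken from a coarser picture. The travel also came out about 8 mm longer than first estimated, which I put down to the same measuring error.
- **Other things:** the ring, beeswax and loupe look unmoved. The finder's marks for them shifted by up to about 4 px, but the pictures show no change.
- **Lens:** no sign in the pictures or forces that it was touched.
- **Pad:** I did not measure separately that it sprang all the way up. The contact force was near zero after the lift.

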